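Line up the stock jars by height on the shelf strip

ROBOT

A 7-joint arm with a two-finger parallel gripper is mounted at the origin on the work surface. World frame = base frame: x ahead of the robot, y to its left, z up, the work surface at z = 0. Lengths are in m, angles in degrees, forces in N, time in s.
With the tool pointing down it reaches from about 0.425 to 0.875 m from the base axis. Payload 4.7 kg.
Tool frame: the origin (TCP) lies where the fingers leave the gripper's body, on its centre line; the fingertips stand 73 mm ahead of it and the grasp point (between the pads) lies 54 mm ahead of it; z points along the fingers, y is the direction in which the jaws open and shut (so a half turn about z gives the same grasp; the last joint's range is limited). The gripper opens to 85 mm and grips with 20 to 120 N. Pads are 22 mm wide; open, the fingers measure 114 mm over their backs; the gripper's body (76 mm by 85 mm) begins 54 mm behind the grasp point. The pads swing forward as they close: fully open they stand 13 mm farther back than shut.
Start: joints at [-65.082, 18.392, -4.016, 83.108, 1.295, 78.541, -3.26], TCP at [0.266, 0.593, 0.304] pointing down, gripper open.
Joint ranges: [-163.93, 163.93], [-17.29, 119.83], [-79.2, 71.16], [3.27, 140.29], [-89.18, 269.18], [5.43, 117.66], [-154.24, 154.24]. Speed limits (degrees/s): [147.25, 147.25, 180, 180, 180, 180, 180].

INTERFACE

Orientations are given as a 3x3 rotation matrix whose columns are the frame's x, y, z axes.
In Python, from workcell import bot, eoat, capture, calibration, order, monitor gives the robot as it stands. Calls block until the motion is done:
- bot.move_to(position, orientation): joint-space move of the TCP to a pose.
- bot.line_to(position, rot=None, rate=0.15, contact_N=None): straight line of the TCP; rot=None keeps the orientation; rate is the mean speed in m/s. With contact_N (N) it stops when the force on the tool has changed by that much, and returns True; else False.
- bot.movej(angles): joint-space move.
- eoat.grip(opening, f_grip=None): finger opening in m; f_grip is the grip in N (None keeps the last); returns when the fingers have stopped.
- bot.pause(seconds).
- bot.ik(position, orientation): joint angles nearest the present ones, or None.
- capture(name): name is "side" or "top" or "wrist"; returns the picture (480x640x3 uint8, red, green, blue); there is no depth.
- calibration(name): a dict with "vertical_fov" (degrees; the focal length in pixels is half the picture's height over the tangent of half this angle, whatever the lens; pixels are square), "cx", "cy" (the principal point, pixels), "R" (3x3) and "t" (3): a world point X has camera coordinates R X + t. Camera axes: x right, y down, z forward; pixel columns grow to the right and rows downward; lengths in m; the calibration is good to about 2 mm. The wrist camera is an equidistant fisheye: a pixel r from the principal point sees the ray r / f radians off the axis. A picture is of the moment at which its call begins: read the wrist's pose just before it. calibration takes no time and is no camera call; for the wrist camera it gives the pose at the moment of the call.
A pose or a line that the arm cannot do raises bot.MotionError and nothing moves.
- order.finish_job(): hands the job in, once; it reports no verdict.
Readings, each from a call of its own:
- monitor.current_time(): time.
- monitor.current_q(): joint angles.
- monitor.current_joint_velocities(): joint speeds.
- monitor.current_joint_torque(): joint torques, N m.
- monitor.current_tool_pos(): TCP position.
- monitor.current_tool_rot(): TCP orientation.
- monitor.current_wrist_force(): force on the tool from outside, world axes, zero at the start.
- monitor.current_ft_torque(): the same for the moment, N m.
- monitor.current_width(): finger opening in m.
Only numpy, scipy, OpenCV 4.12 (cv2) and the standard library are available. Lean on these libraries where they do the work, as an engineer would, in place of code of your own. Each camera call takes 0.05 s, during which the arm holds its last target.

TASK

Stand the four stock jars on the grey shelf strip in order of height, one upright on each white mark and wholly inside its disc: the tallest on the mark next to the yellow end stop, then each shorter one in turn, so that the shortest ends up next to the grey stop. Do not knock over the amber glass bottle that stands among them.

Things in the scene. Friction and masses are not known exactly. Their poses are not given: they have to be found in the camera images.
- jar_tall_center (a point): Loose stock jar with a blue lid, the tallest of the four: an upright white plastic cylinder with a beige label band, 46 mm in diameter all the way up and 100 mm high (the lid is its top 14 mm), mass between 80 and 200 g. The point is its centre, 50 mm above its underside; z is its axis, up. It starts standing on the table, in front of the strip.
- jar_upper_center (a point): Loose stock jar with a red lid, second tallest of the four: an upright white plastic cylinder with a beige label band, 46 mm in diameter all the way up and 85 mm high (the lid is its top 14 mm), mass between 80 and 200 g. The point is its centre, 42.5 mm above its underside; z is its axis, up. It starts standing on the table, in front of the strip.
- jar_lower_center (a point): Loose stock jar with a green lid, third tallest of the four: an upright white plastic cylinder with a beige label band, 46 mm in diameter all the way up and 70 mm high (the lid is its top 14 mm), mass between 80 and 200 g. The point is its centre, 35 mm above its underside; z is its axis, up. It starts standing on the table, in front of the strip.
- jar_short_center (a point): Loose stock jar with a black lid, the shortest of the four: an upright white plastic cylinder with a beige label band, 46 mm in diameter all the way up and 55 mm high (the lid is its top 14 mm), mass between 80 and 200 g. The point is its centre, 27.5 mm above its underside; z is its axis, up. It starts standing on the table, in front of the strip.
- mark1: White painted disc, 68 mm across with a small dark centre dot, on a fixed low grey steel strip 480 x 110 mm, its top 18 mm above the table; four such discs lie in a row along the strip, 90 mm apart; this is the one at the +y end (the robot's left). Origin: centre of the disc, at the strip's top surface, where a jar's underside comes to rest. y runs along the strip, x across it, z up.
- mark2: White painted disc, 68 mm across with a small dark centre dot, on a fixed low grey steel strip 480 x 110 mm, its top 18 mm above the table; four such discs lie in a row along the strip, 90 mm apart; this is second from the +y end. Origin: centre of the disc, at the strip's top surface, where a jar's underside comes to rest. y runs along the strip, x across it, z up.
- mark3: White painted disc, 68 mm across with a small dark centre dot, on a fixed low grey steel strip 480 x 110 mm, its top 18 mm above the table; four such discs lie in a row along the strip, 90 mm apart; this is third from the +y end. Origin: centre of the disc, at the strip's top surface, where a jar's underside comes to rest. y runs along the strip, x across it, z up.
- mark4: White painted disc, 68 mm across with a small dark centre dot, on a fixed low grey steel strip 480 x 110 mm, its top 18 mm above the table; four such discs lie in a row along the strip, 90 mm apart; this is the one at the -y end (the robot's right). Origin: centre of the disc, at the strip's top surface, where a jar's underside comes to rest. y runs along the strip, x across it, z up.
- yellow_stop: Yellow end stop fixed on one end of the strip, 85 mm beyond the last mark of that end: a block 22 mm along the strip, 90 mm across it, 40 mm high. The other end carries an equal block in grey. Which end is yellow differs from start to start. Origin: centre of its underside, on the strip's top; y along the strip.
- amber_bottle_center (a point): Small amber glass bottle with a black cap standing loose among the jars, a bystander: 48 mm in diameter, 84 mm high. The point is its centre, 42 mm above its underside; z up its axis.
There are look-alikes about, which are no part of the job. What is shaped like the part that bears jar_short_center but blue is not meant.

How it is judged (in metres and radians):
At the end, for the whole second after the job is handed in: The four jars stand released, still (under 20 mm/s) and upright (0.1 rad) on the strip (height within 5 mm), each within 12 mm of its mark centre, in order of height from the tallest on the mark nearest the yellow stop to the shortest on the farthest mark (height (world z) of jar_tall_center between 0.063 and 0.073 m and angle between each of jar_tall_center, jar_upper_center, jar_lower_center, jar_short_center's own z axis and vertical below 0.1 rad and linear speed of each of jar_tall, jar_upper, jar_lower, jar_short below 0.02 m/s and height (world z) of jar_upper_center between 0.0555 and 0.0655 m and height (world z) of jar_lower_center between 0.048 and 0.058 m and height (world z) of jar_short_center between 0.0405 and 0.0505 m and ((horizontal distance between yellow_stop and mark1 below 0.15 m and horizontal distance between jar_tall_center and mark1 below 0.012 m and horizontal distance between jar_upper_center and mark2 below 0.012 m and horizontal distance between jar_lower_center and mark3 below 0.012 m and horizontal distance between jar_short_center and mark4 below 0.012 m) or (horizontal distance between yellow_stop and mark4 below 0.15 m and horizontal distance between jar_tall_center and mark4 below 0.012 m and horizontal distance between jar_upper_center and mark3 below 0.012 m and horizontal distance between jar_lower_center and mark2 below 0.012 m and horizontal distance between jar_short_center and mark1 below 0.012 m))); the robot touches nothing.
It fails at once if the amber bottle is knocked over (tilted more than 0.6 rad) (angle between amber_bottle_center's own z axis and vertical above 0.6 rad).
It also fails if it takes over 117 s, if anything falls off the work surface, if the arm or the gripper's body presses on something with over 40 N, if the wrist force passes 120 N, or if a joint passes its speed limit or range.

## Working session

There is one attempt and no reset: what is moved stays moved. The work goes in short steps, each a Python script; the robot and the scene stay as the last script left them, time stands still between calls to the robot, and variables do not carry over. Pictures are saved under pics/ and viewed, and the job is handed in when it is done.

```bash
mkdir -p pics; ls
python3 - <<'E'
from workcell import bot, eoat, capture, calibration, order, monitor
import cv2
for n in ("side","top","wrist"):
    c=calibration(n); print(n,c)
    cv2.imwrite(f"pics/{n}0.png",capture(n)[:,:,::-1])
print(monitor.current_time(),monitor.current_tool_pos(),monitor.current_tool_rot(),monitor.current_width())
E
```

```text
pics
side {'vertical_fov': 48.674682397587794, 'cx': 317.34318772406056, 'cy': 235.3303416885208, 'R': array([[ 0.99672053, -0.0804006 ,  0.00916072],
       [-0.04215498, -0.61252672, -0.78932501],
       [ 0.06907339,  0.78635028, -0.61390724]]), 't': array([-0.52229958,  0.11545901,  1.00491983])}
top {'vertical_fov': 44.799876689172514, 'cx': 322.256631017913, 'cy': 240.1387576096873, 'R': array([[ 0.01935146, -0.9994118 ,  0.02831223],
       [-0.99855653, -0.02073847, -0.04954562],
       [ 0.05010363, -0.02731258, -0.9983705 ]]), 't': array([0.01534123, 0.52445994, 1.42976301])}
wrist {'vertical_fov': 65.70646984690485, 'cx': 315.1690299321072, 'cy': 242.61826707568454, 'R': array([[ 0.40829368,  0.91284997, -0.00109617],
       [ 0.8689935 , -0.38830955,  0.30670178],
       [ 0.27954706, -0.12617697, -0.95180503]]), 't': array([-0.6485913 , -0.04113997,  0.37885562])}
0.15 [0.26542698 0.59302251 0.30309735] [[-9.12775020e-01  4.08462360e-01 -5.13509208e-04]
 [ 4.08462676e-01  9.12774053e-01 -1.33095086e-03]
 [-7.49254497e-05 -1.42460805e-03 -9.99998982e-01]] 0.08561394599935307
```

View pics/side0.png

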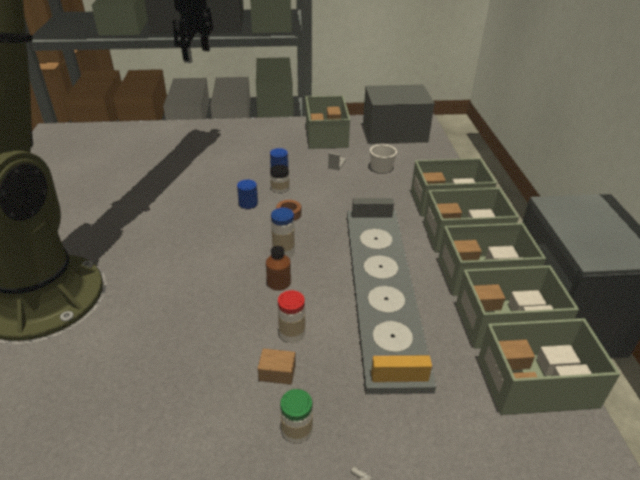

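View pics/top0.png

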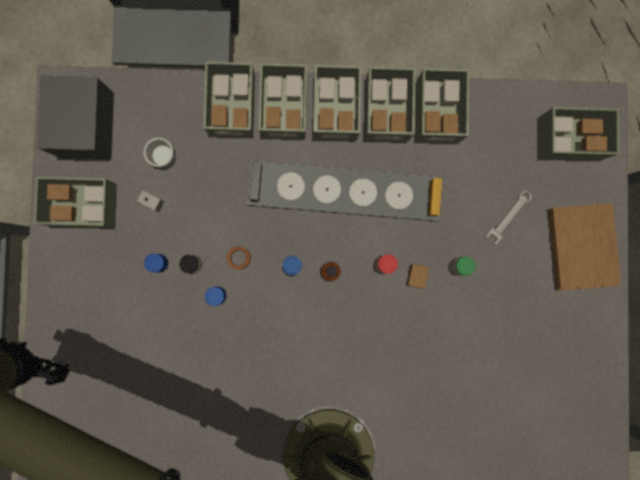

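The yellow stop is at the −y end (top image right, ~(436,197)), so tall→mark4, upper→mark3, lower→mark2, short→mark1. In the top view the lids are near (292,265) blue, (388,264) red, (465,266) green and (190,264) black, with amber at (330,271). There are extra blue objects at (155,263) and (215,296). I'll zoom in to check which blue one is the jar.

```bash
cat > h.py <<'E'
import numpy as np, cv2
def ray(c,u,v):
    f=240/np.tan(np.radians(c["vertical_fov"]/2))
    d=np.array([(u-c["cx"])/f,(v-c["cy"])/f,1.0])
    R=np.array(c["R"]);t=np.array(c["t"])
    return -R.T@t, R.T@d
def onplane(c,u,v,z):
    o,d=ray(c,u,v); s=(z-o[2])/d[2]; return o+s*d
def proj(c,X):
    f=240/np.tan(np.radians(c["vertical_fov"]/2))
    p=np.array(c["R"])@np.array(X)+np.array(c["t"]); return p[:2]/p[2]*f+[c["cx"],c["cy"]]
def blobs(img,lo,hi,amin=60,amax=2000):
    hsv=cv2.cvtColor(img,cv2.COLOR_RGB2HSV)
    m=cv2.inRange(hsv,np.array(lo),np.array(hi))
    n,_,st,ce=cv2.connectedComponentsWithStats(m)
    return [(ce[i].round(1).tolist(),int(st[i,4]),st[i,:4].tolist()) for i in range(1,n) if amin<=st[i,4]<=amax]
E
python3 - <<'E'
import cv2,numpy as np
from h import *
from workcell import calibration
s=cv2.imread("pics/side0.png"); t=cv2.imread("pics/top0.png")
a=cv2.resize(s[140:300,230:330],None,fx=3.7,fy=3.7,interpolation=cv2.INTER_CUBIC)
b=cv2.resize(t[230:315,140:240],None,fx=4,fy=4,interpolation=cv2.INTER_CUBIC)
o=np.zeros((600,800,3),np.uint8); o[:a.shape[0],:a.shape[1]]=a; o[:b.shape[0],380:380+b.shape[1]]=b
cv2.imwrite("pics/zoom.png",o)
rgb=t[:,:,::-1].copy(); c=calibration("top")
for n,lo,hi,z in [("blue",(105,120,60),(130,255,255),.1),("red",(170,120,80),(180,255,255),.085),("red0",(0,180,120),(6,255,255),.085),("green",(55,100,50),(85,255,255),.07),("black",(0,0,0),(180,255,38),.055),("white",(0,0,150),(180,60,255),.018),("yellow",(15,150,120),(30,255,255),.058)]:
    for ce,ar,bb in blobs(rgb,lo,hi):
        print(n,ce,ar,bb,onplane(c,*ce,z).round(4))
E
```

```text
blue [154.3, 262.6] 282 [145, 254, 19, 18] [0.4598 0.4143 0.1   ]
blue [291.6, 265.3] 245 [283, 257, 18, 18] [0.4598 0.0982 0.1   ]
blue [215.0, 295.8] 276 [206, 287, 19, 18] [0.3861 0.273  0.1   ]
green [464.7, 265.7] 245 [456, 258, 18, 17] [ 0.4671 -0.3143  0.07  ]
black [231.3, 12.5] 333 [219, 0, 19, 34] [1.0736 0.2599 0.055 ]
black [96.1, 130.1] 1358 [46, 81, 67, 79] [0.7751 0.5752 0.055 ]
black [634.2, 177.9] 89 [629, 172, 11, 12] [ 0.6908 -0.736   0.055 ]
black [11.6, 229.9] 152 [0, 224, 28, 13] [0.5309 0.7642 0.055 ]
black [187.5, 265.7] 76 [181, 257, 17, 16] [0.4543 0.3471 0.055 ]
black [634.9, 431.6] 107 [630, 425, 10, 15] [ 0.0771 -0.7331  0.055 ]
white [239.6, 84.1] 259 [233, 75, 14, 19] [0.9087 0.2395 0.018 ]
white [220.5, 84.6] 249 [214, 76, 14, 19] [0.9061 0.2868 0.018 ]
white [273.6, 86.2] 250 [267, 77, 14, 19] [0.9058 0.1549 0.018 ]
white [293.1, 85.7] 260 [286, 77, 15, 18] [0.9084 0.1063 0.018 ]
white [326.9, 87.8] 253 [320, 79, 15, 19] [0.9055 0.0218 0.018 ]
white [346.4, 87.0] 260 [340, 78, 14, 19] [ 0.9089 -0.027   0.018 ]
white [379.4, 89.4] 254 [373, 80, 14, 19]
[... 281 characters left out ...]
03 -0.5771  0.018 ]
white [562.5, 143.9] 204 [555, 138, 16, 13] [ 0.779  -0.5745  0.018 ]
white [161.9, 154.9] 284 [153, 146, 19, 20] [0.7261 0.4258 0.018 ]
white [290.3, 185.7] 560 [277, 173, 27, 27] [0.6571 0.1078 0.018 ]
white [326.6, 188.8] 560 [314, 176, 27, 27] [0.6515 0.0177 0.018 ]
white [362.8, 191.8] 562 [350, 179, 27, 27] [ 0.6461 -0.0724  0.018 ]
white [398.8, 194.9] 560 [386, 182, 27, 27] [ 0.6404 -0.1622  0.018 ]
white [93.5, 193.2] 234 [85, 187, 18, 14] [0.6273 0.589  0.018 ]
white [508.8, 216.1] 95 [497, 202, 24, 29] [ 0.5935 -0.4386  0.018 ]
white [91.6, 212.6] 274 [82, 206, 20, 14] [0.5795 0.5918 0.018 ]
yellow [435.6, 196.3] 302 [431, 179, 11, 36] [ 0.6338 -0.2454  0.058 ]
```

View pics/zoom.png

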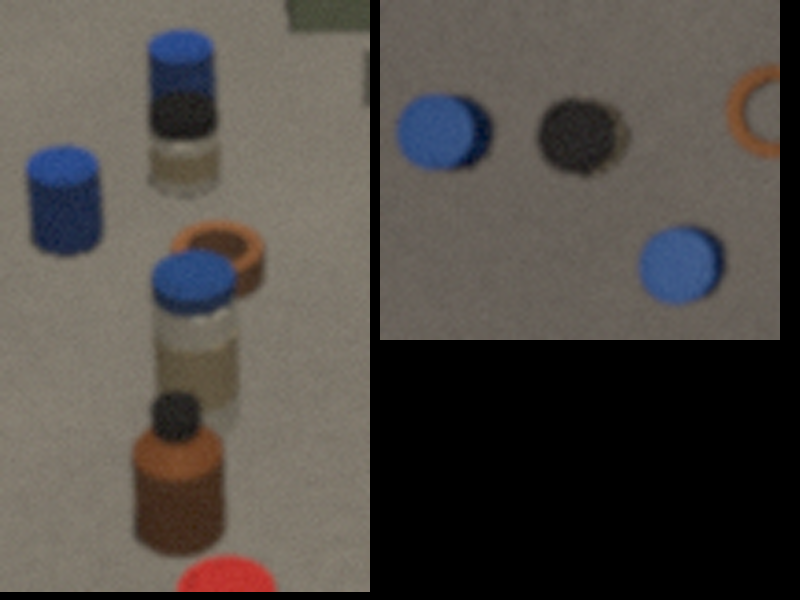

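The zoom shows that only the blue object at (292,265) has a white body and label, so that is the tall jar. The ones at (154,263) and (215,296) are solid blue decoys. Next I refine the lid centres and cross-check them in the side view.

Run:
```python
import cv2,numpy as np
from h import *
from workcell import calibration
T=cv2.imread("pics/top0.png"); S=cv2.imread("pics/side0.png")
ct,cs=calibration("top"),calibration("side")
def seg(img,box,test):
    x0,y0,x1,y1=box; r=cv2.resize(img[y0:y1,x0:x1],None,fx=4,fy=4,interpolation=cv2.INTER_CUBIC).astype(int)
    m=test(r[...,2],r[...,1],r[...,0]).astype(np.uint8)
    k,_=cv2.findContours(m,cv2.RETR_EXTERNAL,cv2.CHAIN_APPROX_NONE); k=max(k,key=cv2.contourArea)
    (cx,cy),(a,b),_=cv2.fitEllipse(k)
    return x0+(cx+.5)/4-.5,y0+(cy+.5)/4-.5,a/4,b/4
tests={"tall":(lambda r,g,b:(b>r+35),.1,(278,250,308,282),(265,200,302,240)),
"red":(lambda r,g,b:(r>g+50),.085,(372,248,404,282),(272,285,312,312)),
"green":(lambda r,g,b:(g>r+30),.07,(450,250,482,284),(272,382,322,422)),
"black":(lambda r,g,b:(r+g+b<165),.055,(174,248,206,281),(265,160,295,178)),
"amberT":(lambda r,g,b:(r+g+b<200),.05,(314,255,346,288),(255,245,300,292))}
for n,(f,z,bt,bs) in tests.items():
    e=seg(T,bt,f); P=onplane(ct,e[0],e[1],z); s=seg(S,bs,f)
    print(n,np.round(e,1),P.round(4),"proj side",proj(cs,P).round(1),"seen side lid",np.round(s,1))
for u,v in [(290.3,185.7),(326.6,188.8),(362.8,191.8),(398.8,194.9)]:
    print(onplane(ct,u,v,.018).round(4),proj(cs,onplane(ct,u,v,.018)).round(1))
rgb=S[:,:,::-1].copy()
for b in blobs(rgb,(0,0,150),(180,60,255)): 
    if 340<b[0][0]<420 and b[0][1]>200: print(b, onplane(cs,*b[0],.018).round(4))
```

```text
tall [291.8 265.2  18.4  19. ] [0.4601 0.0978 0.1   ] proj side [281.7 213.8] seen side lid [281.9 214.7  14.4  22.1]
red [387.5 263.5  19.3  19.7] [ 0.4684 -0.1269  0.085 ] proj side [290.7 299.1] seen side lid [290.8 300.6  22.5  27.5]
green [465.2 265.6  18.   18.5] [ 0.4674 -0.3155  0.07  ] proj side [295.7 401.5] seen side lid [295.9 403.   28.5  31.5]
black [189.1 263.7  18.1  19.3] [0.459  0.3435 0.055 ] proj side [279.  169.6] seen side lid [278.8 168.2  18.4  19.9]
amberT [329.6 271.2  18.4  20.1] [0.4476 0.0078 0.05  ] proj side [277.3 262.8] seen side lid [278.1 276.4  25.9  27.3]
[0.6571 0.1078 0.018 ] [375.9 238.9]
[0.6515 0.0177 0.018 ] [380.7 267.1]
[ 0.6461 -0.0724  0.018 ] [386.3 299.3]
[ 0.6404 -0.1622  0.018 ] [392.6 336.5]
([375.8, 238.4], 501, [360, 229, 32, 20]) [0.6571 0.1095 0.018 ]
([380.5, 266.4], 604, [364, 255, 34, 23]) [0.6513 0.0197 0.018 ]
([386.1, 298.6], 751, [368, 286, 37, 26]) [ 0.646  -0.0705  0.018 ]
([392.4, 335.8], 933, [373, 321, 40, 31]) [ 0.6403 -0.1606  0.018 ]
([361.1, 473.7], 90, [352, 467, 18, 13]) [ 0.5511 -0.3992  0.018 ]
```

Both views agree on the lids and marks to within 2 mm. I'll average the marks and start with the tall jar.

```bash
cat >> h.py <<'E'
JARS={"tall":(.4601,.0978,.070),"upper":(.4684,-.1262,.060),"lower":(.4674,-.3150,.048),"short":(.4590,.3435,.036)}
MARK={"tall":(.6404,-.1614),"upper":(.6460,-.0715),"lower":(.6514,.0187),"short":(.6571,.1086)}
G=.054; ZT=.30
a=np.radians(-3.5)
# tool y across the strip
yv=np.array([np.cos(a),np.sin(a),0]); ROT=np.column_stack([np.cross(yv,[0,0,-1]),yv,[0,0,-1]])
def pick(n):
    from workcell import bot,eoat,monitor
    x,y,h=JARS[n]
    eoat.grip(.072,40)
    bot.move_to([x,y,ZT],ROT)
    bot.line_to([x,y,h+G+.06],rate=.25)
    bot.line_to([x,y,h+G],rate=.1)
    eoat.grip(.03,40)
    print("gripped width",monitor.current_width(),monitor.current_time())
    bot.line_to([x,y,h+G+.02],rate=.08)
    bot.line_to([x,y,ZT],rate=.25)
    print("lifted width",monitor.current_width(),monitor.current_wrist_force())
def place(n):
    from workcell import bot,eoat,monitor
    x,y=MARK[n];h=JARS[n][2]; z=h+G+.018
    bot.line_to([x,y,ZT],ROT,rate=.25)
    bot.line_to([x,y,z+.02],rate=.2)
    bot.pause(.3)
    print("contact",bot.line_to([x,y,z-.002],rate=.03,contact_N=4), monitor.current_tool_pos()[2]-z)
    eoat.grip(.068)
    bot.line_to([x,y,z+.06],rate=.1)
    bot.line_to([x,y,ZT],rate=.25)
    print("t",monitor.current_time())
E
python3 - <<'E'
from h import *
from workcell import bot,calibration,monitor,eoat
c=calibration("wrist"); o=-np.array(c["R"]).T@np.array(c["t"])
print("cam in tool",np.array(monitor.current_tool_rot()).T@(o-monitor.current_tool_pos()))
R2=ROT@np.diag([-1,-1,1])
for n in JARS:
  for p in ((*JARS[n][:2],JARS[n][2]+G),(*JARS[n][:2],ZT),(*MARK[n],JARS[n][2]+G+.018),(*MARK[n],ZT)):
    for nm,R in(("A",ROT),("B",R2)):
      q=bot.ik(list(p),R); print(n,nm,np.round(p,3),None if q is None else np.round(q,0))
E
```

```text
cam in tool [ 0.07720308 -0.00078641 -0.06955616]
tall A [0.46  0.098 0.124] [-37.   7.  23. 120.  -3.  54. -16.]
tall B [0.46  0.098 0.124] [ 46.  18. -67. 118.  20.  57. 146.]
tall A [0.46  0.098 0.3  ] [-39.  -4.  23. 109.   2.  76. -20.]
tall B [0.46  0.098 0.3  ] [-87. -15.  64. 110.  14.  77. 149.]
tall A [ 0.64  -0.161  0.142] [-22.  33.  45.  93. -25.  65.  26.]
tall B [ 0.64  -0.161  0.142] [ -31.   40.   61.   93.  -37.   69. -145.]
tall A [ 0.64  -0.161  0.3  ] [-21.  24.  45.  83. -17.  80.  21.]
tall B [ 0.64  -0.161  0.3  ] [ -31.   30.   61.   84.  -26.   82. -153.]
upper A [ 0.468 -0.126  0.114] [-32.  12.  47. 119. -11.  53.  18.]
upper B [ 0.468 -0.126  0.114] [ -50.   21.   71.  120.  -24.   56. -150.]
upper A [ 0.468 -0.126  0.3  ] [ 11.  -2.   1. 106.   0.  75.   8.]
upper B [ 0.468 -0.126  0.3  ] None
upper A [ 0.646 -0.072  0.132] [-22.  29.  34.  95. -18.  62.  13.]
upper B [ 0.646 -0.072  0.132] [ -40.   40.   61.   95.  -37.   68. -153.]
upper A [ 0.646 -0.072  0.3  ] [-24.  21.  36.  85. -12.  79.  10.]
upper B [ 0.646 -0.072  0.3  ] None
lower A [ 0.467 -0
[... 340 characters left out ...]
 0.019 0.12 ] [ 43.  47. -68.  92.  45.  72. 143.]
lower A [0.651 0.019 0.3  ] [-28.  20.  31.  84. -11.  78.   0.]
lower B [0.651 0.019 0.3  ] [ 42.  34. -68.  82.  31.  85. 152.]
short A [0.459 0.344 0.09 ] [-51.  21.  13. 107.  -6.  53. -38.]
short B [0.459 0.344 0.09 ] [-33.  21.  -8. 106.   3.  53. 134.]
short A [0.459 0.344 0.3  ] [-51.   9.  13.  95.  -2.  76. -41.]
short B [0.459 0.344 0.3  ] [-36.   9.  -4.  95.   1.  76. 136.]
short A [0.657 0.109 0.108] [-31.  31.  26.  93. -15.  60.  -4.]
short B [0.657 0.109 0.108] [ 34.  50. -68.  90.  48.  73. 135.]
short A [0.657 0.109 0.3  ] [-32.  22.  28.  82. -10.  79.  -8.]
short B [0.657 0.109 0.3  ] [ 33.  36. -68.  79.  33.  86. 144.]
```

Run:
```python
from h import *
from workcell import capture,monitor
pick("tall")
cv2.imwrite("pics/side1.png",capture("side")[:,:,::-1])
print(monitor.current_time())
```

```text
gripped width 0.04491506646005425 4.0833
lifted width 0.04480952755050963 [-1.21724878  0.16651323 -1.8338865 ]
5.3083
```

View pics/side1.png

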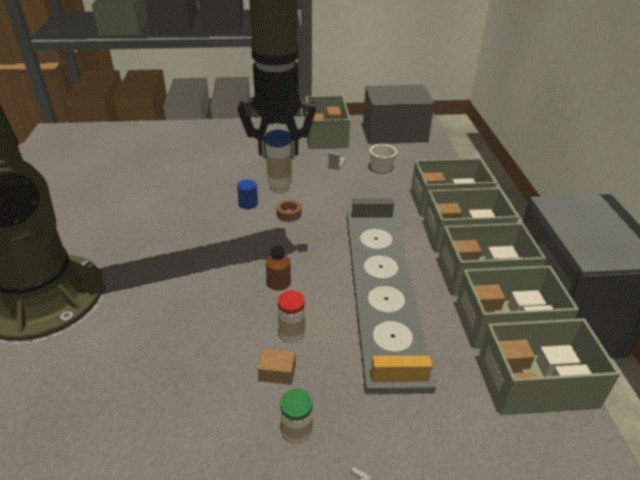

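The tall jar, at about (279,160), is held upright and the amber bottle is still standing at (278,270). I'll place it.

Run:
```python
from h import *
from workcell import capture,monitor
place("tall")
cv2.imwrite("pics/side2.png",capture("side")[:,:,::-1])
```

```text
contact True 0.0009730098845883439
t 10.1167
```

View pics/side2.png

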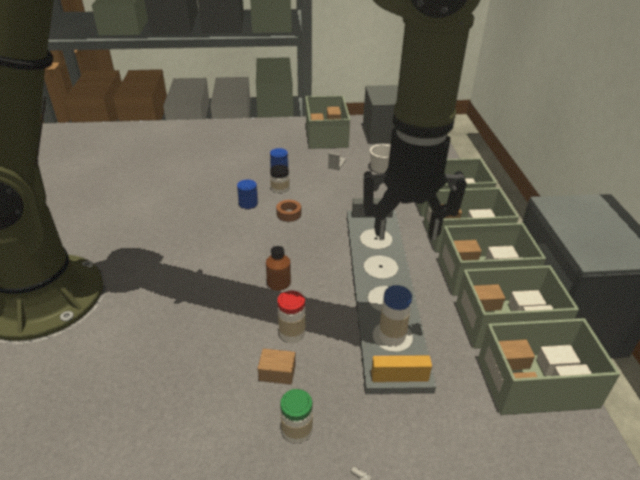

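The tall jar stands upright on mark4, at about (396,318), beside the yellow stop. Next come the upper and lower jars.

Run:
```python
from h import *
from workcell import capture,monitor
pick("upper"); place("upper")
cv2.imwrite("pics/side3.png",capture("side")[:,:,::-1])
```

```text
gripped width 0.04541761181835197 12.8667
lifted width 0.04509153305628786 [ 0.04762091 -0.39138615 -1.4537832 ]
contact True 0.0008858094235539571
t 18.4583
```

View pics/side3.png

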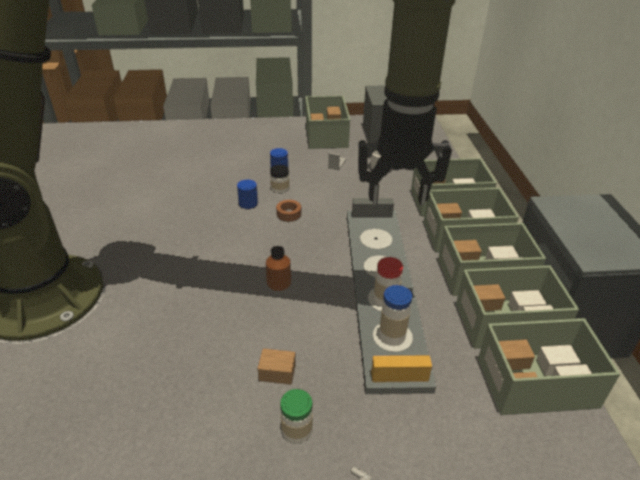

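The red-lidded jar stands on mark3 (lid at ~(390,268)), and nothing else has moved.

Run:
```python
from h import *
from workcell import capture,monitor
pick("lower"); place("lower")
cv2.imwrite("pics/side4.png",capture("side")[:,:,::-1])
```

```text
gripped width 0.04520450105897383 21.6833
lifted width 0.04508445803881273 [ 0.19673795  0.2177189  -1.59901143]
contact True 0.0008956006525322052
t 28.2083
```

View pics/side4.png

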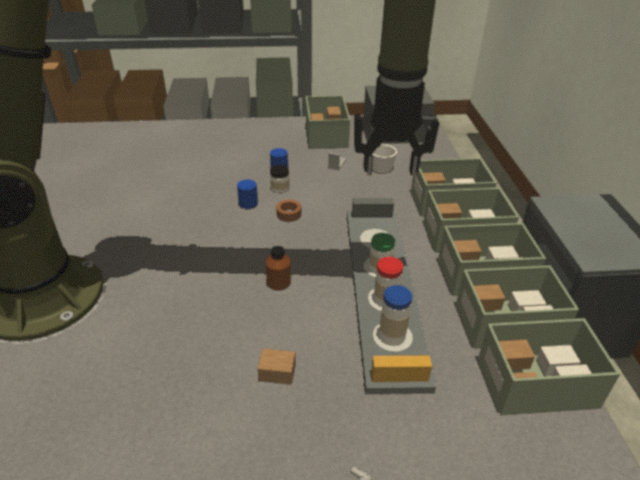

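The green-lidded jar is on mark2 (lid at ~(383,242)). The last one is the short jar. After placing it I'll move the arm clear and check from the top and side.

Run:
```python
from h import *
from workcell import capture,monitor,bot
pick("short"); place("short")
bot.movej([-65.082, 18.392, -4.016, 83.108, 1.295, 78.541, -3.26])
cv2.imwrite("pics/side5.png",capture("side")[:,:,::-1])
cv2.imwrite("pics/top5.png",capture("top")[:,:,::-1])
print(monitor.current_time())
```

```text
gripped width 0.045020600238869925 31.7333
lifted width 0.045336016613822784 [ 0.08358477 -0.52479131 -0.93186365]
contact True 0.001034727906006963
t 38.1083
40.4333
```

View pics/side5.png

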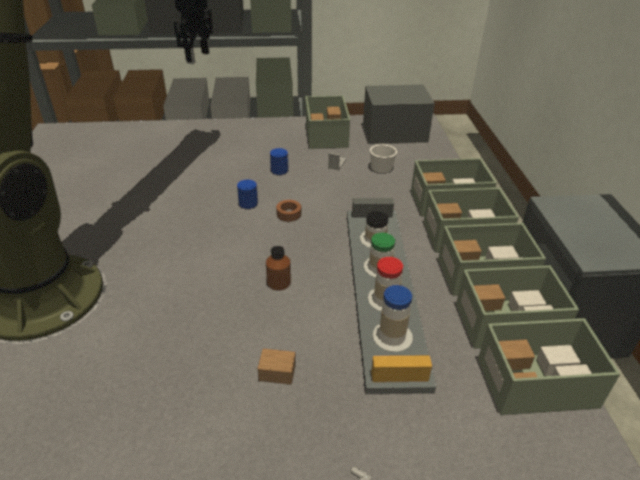

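View pics/top5.png

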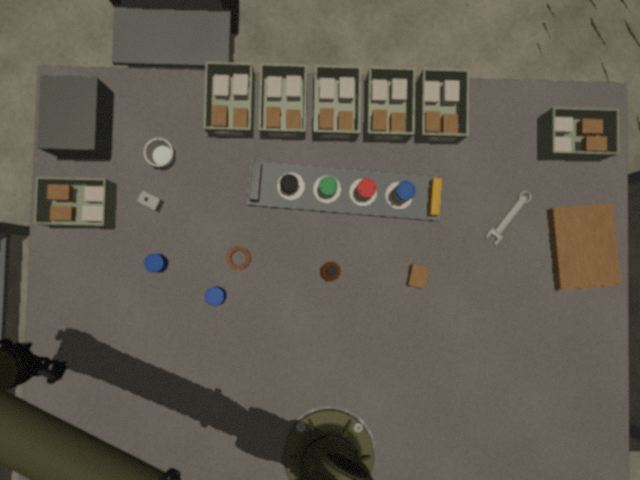

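All four jars stand on their marks: in the top view the lids are near (290,185) black, (328,187) green, (367,188) red and (404,191) blue. The bottle is upright at (330,271). I'll measure the offsets from the mark centres before handing in.

Run:
```python
from h import *
from workcell import calibration
for v in ("top","side"):
  I=cv2.imread(f"pics/{v}5.png"); c=calibration(v)
  tests={"tall":(lambda r,g,b:(b>r+35),.118),"upper":(lambda r,g,b:(r>g+50),.103),"lower":(lambda r,g,b:(g>r+25),.088),"short":(lambda r,g,b:(r+g+b<165),.073)}
  for n,(f,z) in tests.items():
    zz=z if v=="top" else z-.007
    u,w=proj(c,[*MARK[n],zz]).round().astype(int); x0,y0=u-15,w-15
    r=cv2.resize(I[y0:y0+31,x0:x0+31],None,fx=4,fy=4,interpolation=cv2.INTER_CUBIC).astype(int)
    m=f(r[...,2],r[...,1],r[...,0]).astype(np.uint8)
    k,_=cv2.findContours(m,cv2.RETR_EXTERNAL,cv2.CHAIN_APPROX_NONE); k=max(k,key=cv2.contourArea)
    M=cv2.moments(k); p=(x0+(M["m10"]/M["m00"]+.5)/4-.5,y0+(M["m01"]/M["m00"]+.5)/4-.5)
    P=onplane(c,*p,zz); print(v,n,np.round(p,1),"offset mm",((P[:2]-MARK[n])*1000).round(1),"area",M["m00"]/16)
```

```text
top tall [405.4 190.1] offset mm [-1.5 -0.2] area 274.84375
top upper [366.4 187.7] offset mm [-1.6 -1. ] area 291.40625
top lower [327.7 185.6] offset mm [-2.  -1.1] area 263.0625
top short [288.6 184.2] offset mm [-4.4  1.7] area 234.59375
side tall [397.7 295.2] offset mm [0.3 4.9] area 447.71875
side upper [389.7 266.2] offset mm [-0.4  2.8] area 432.53125
side lower [382.9 240.5] offset mm [0.  4.4] area 317.03125
side short [377.2 214.9] offset mm [ 2.3 19.4] area 486.90625
```

The side result for the short jar (19 mm) has too large an area, 487 px, so its mask probably merged with the dark stop behind. I'll re-measure it with a tighter mask.

Run:
```python
from h import *
from workcell import calibration
I=cv2.imread("pics/side5.png"); c=calibration("side")
for th in (110,130,150):
  m=(I[205:245,360:395].astype(int).sum(2)<th).astype(np.uint8)
  n,_,st,ce=cv2.connectedComponentsWithStats(m)
  for i in range(1,n):
    if st[i,4]>60:
      p=ce[i]+[360,205]; print(th,p.round(1),st[i],((onplane(c,*p,.066)[:2]-MARK["short"])*1000).round(1))
cv2.imwrite("pics/z6.png",cv2.resize(I[195:260,340:420],None,fx=7,fy=7,interpolation=cv2.INTER_CUBIC))
```

```text
110 [376.7 220. ] [  8   7  19  15 168] [-1.8  1.6]
130 [376.6 218.7] [  7   6  21  16 265] [-1.1  6. ]
150 [376.7 218.4] [  6   5  23  18 308] [-0.8  7.2]
```

View pics/z6.png

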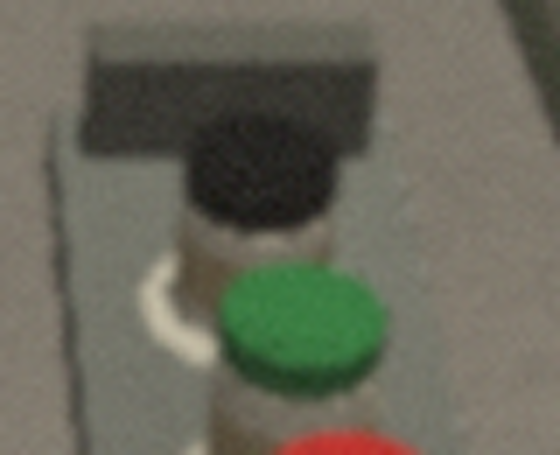

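The close-up shows the black lid at about (376.6,219), overlapping the dark stop face, which confirms the merge. With the tighter mask the short jar is within a few millimetres of its mark, so I'm handing in.

```bash
python3 -c "
from workcell import order,monitor
order.finish_job(); print(monitor.current_time())"
```

```text
the job is handed in; nothing more can be done
the job is handed in; nothing more can be done
```

I stood the four jars on the strip in height order and handed the job in at about 40 s. From the yellow stop (−y end) they run tall on mark4, upper on mark3, lower on mark2 and short on mark1. I then parked the arm back at its start pose, clear of everything. The amber bottle and the two blue decoys were not touched.

**Final checks:**
- **Top view:** the lids are within 2.3 mm of their mark centres, or 4.7 mm for the short jar. All jars look upright.
- **Side view:** tall, upper and lower came out 3–5 mm off. Some of that is likely the rough mid-height I assumed for the lid patches.
- **One reading disagreed:** the side view first put the short jar 19 mm off, because its black lid merged with the dark grey stop in the mask. Tighter masks gave about 2–7 mm depending on the threshold, all inside the 12 mm limit.

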